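# Set the seedling-box sashes for the evening

## Robot

A 7-joint arm with a two-finger parallel gripper is mounted at the origin on the work surface. World frame = base frame: x ahead of the robot, y to its left, z up, the work surface at z = 0. Lengths are in m, angles in rad, forces in N, time in s.
With the tool pointing down it reaches from about 0.4 to 0.875 m from the base axis. Payload 19.3 kg.
Tool frame: the origin (TCP) lies on the centre line of the jaws, within the pads' length; the fingertips stand 25 mm ahead of it and the grasp point (between the pads) lies 6 mm ahead of it; z points along the fingers, y is the direction in which the jaws open and shut (so a half turn about z gives the same grasp; the last joint's range is limited). The gripper opens to 85 mm and grips with 20 to 120 N. Pads are 22 mm wide; open, the fingers measure 114 mm over their backs; the gripper's body (76 mm by 85 mm) begins 54 mm behind the grasp point. The pads swing forward as they close: fully open they stand 13 mm farther back than shut.
Start: joints at [1.144, 0.521, -0.036, 1.599, 0.021, 1.021, -0.113], TCP at [0.218, -0.586, 0.256] pointing down, gripper open.
Joint ranges: [-2.91, 2.91], [-0.3, 2.13], [-1.5, 1.42], [0.17, 2.43], [-1.26, 4.41], [0.16, 1.93], [-2.52, 2.52]. Speed limits (rad/s): [1.89, 1.89, 2.39, 2.39, 3.01, 3.01, 3.01].

## Interface

Orientations are given as a unit quaternion [x, y, z, w].
In Python, from bench import monitor, vision, order gives the robot as it stands.
- The arm moves only by the tool move_arm, never from a script. Its argument "plan" is a list of rows, each an object with "turn": the turn, a rotation vector about the tool's x, y, z in rad, a list of three; "slide": the shift along the tool's x, y, z in m, a list of three; "fingers": the opening in per cent of the stroke, from 0 (shut) to 100 (fully open). A call has 1 to 10 rows; each row shifts and turns the commanded pose from where the row before left it, along the tool's axes as they then stand; what a row does not reach is not made up. A row lasts 1/8 s, in which the tool goes at most 62.5 mm and 10.7 degrees, less where a joint would pass 70% of its speed; a pose out of reach is approached as far as the arm can. A call with a gripper value outside its range is refused whole. The fingers move at their own pace and stop on an object; "newtons" is the grip in N (left out, the last holds). Time passes only in rows, so rows that do not move let the fingers close. It gives the time, the measured TCP pose, the force and the opening at its end, in the units of the state.
- monitor.get_obs(): the state, without advancing time (a new reading comes with each control period).
- vision.read_camera(name): name is "scene" or "top"; returns the picture (384x512x3 uint8, blue, green, red); there is no depth.
- vision.camera_model(name): a dict with "mtx" (3x3 intrinsics, pixels), "rvec" (rotation vector, rad) and "tvec" (3), from world to camera coordinates, as OpenCV has them. Camera axes: x right, y down, z forward; pixel columns grow to the right and rows downward; lengths in m; the calibration is good to about 2 mm. A picture is of the moment at which its call begins. camera_model takes no time and is no camera call.
- order.hand_in(): hands the job in, once; it reports no verdict.
The state is a dict: "t": time; "joint_positions": joint angles; "joint_vel": joint speeds; "joint_efforts": joint torques, N m; "position": TCP position; "tool_rot": TCP orientation; "contact_force": force on the tool from outside, world axes, zero at the start; "moment": the same for the moment, N m; "opening": finger opening in m.
Only numpy, scipy, OpenCV 4.12 (cv2) and the standard library are available. Lean on these libraries where they do the work, as an engineer would, in place of code of your own. Each camera call takes 0.05 s, during which the arm holds its last target.

## Task

Two wooden seedling boxes stand on the shed shelf, each with a clear sash that slides straight up and down and stays where it is left. Push the white-gripped sash all the way down so that it is shut, and raise the blue-gripped sash until its lower edge is level with the jaw of the yellow clamp on that box. Leave the clamp where it sits, do not shift the brown glass jar, and let go of everything.

Things in the scene. Friction and masses are not known exactly. Their poses are not given: they have to be found in the camera images.
- white_grip (a point): White grip on top of the sash to be shut; the point is where to pinch. Block 22 mm thick (x, level), 50 wide (y), 56 tall (z up), reaching 20 mm above the point and 36 below, to the top rail. Fixed box on its -x side, roof 170 mm above the shelf. Slides vertically, 100 mm travel, 6 N friction holds it. Shut, the point is 208 mm above the shelf; starts 50 to 95 mm higher.
- blue_grip (a point): Blue grip of the other box's sash, the same in sizes, axes, roof, friction and travel as the white one. Shut, the point is 208 mm above the shelf; it starts 0 to 12 mm higher. The sash's lower edge (bottom of its green-painted bottom rail) is 188 mm below this point.
- clamp_mark (a point): Inner tip of the yellow spring clamp's front jaw, at mid-thickness (a level bar 12 mm tall). The clamp sits on the +y upright at the sash side of the blue-gripped box, 65 to 110 mm above the shelf, and marks the height for that sash's lower edge. z is up. Not to be moved.
- jar_mid (a point): Brown glass jar with black twist cap, upright on the shelf beside the boxes, 64 mm diameter, 100 mm tall; the point is on its axis, half-way up. A bystander.

How it is judged:
By the outcome, as a careful person would: the job done as asked, in the order asked, and still so for the second after the job is handed in, with the robot touching nothing.
It also fails if it takes over 43 s, if anything falls off the work surface, if the arm or the gripper's body presses on something with over 40 N, if the wrist force passes 120 N, or if a joint passes its speed limit or range.

## Working session

There is one attempt and no reset: what is moved stays moved. The work goes in short steps, Python scripts to look and compute and a tool call to move; the robot and the scene stay as the last step left them, time stands still between calls to the robot, and variables do not carry over. Pictures are saved under pics/ and viewed, and the job is handed in when it is done.

Besides the shell and the picture viewer there is one more tool, called after "Emit:" by a JSON object that holds its "method" and its "body". move_arm: Moves the arm, as the interface text tells. Its arguments: {"type":"object","properties":{"plan":{"type":"array","items":{"type":"object","properties":{"turn":{"type":"array","items":{"type":"number"}},"slide":{"type":"array","items":{"type":"number"}},"fingers":{"type":"number"}}}},"newtons":{"type":"number"}},"required":["plan"]}

```bash
mkdir -p pics
python3 - <<'E'
from bench import monitor, vision, order
import cv2,numpy as np
print(monitor.get_obs())
for n in("scene","top"):
    im=vision.read_camera(n); cv2.imwrite(f"pics/{n}0.png",im)
    m=vision.camera_model(n); print(n,m)
    R=cv2.Rodrigues(np.array(m["rvec"]))[0]; print(-R.T@np.array(m["tvec"]).ravel(), R[2])
E
```

```text
{'t': 0.0, 'joint_positions': array([ 1.14381748,  0.52199926, -0.03630324,  1.59998731,  0.02124942,
        1.02111703, -0.1127989 ]), 'joint_vel': array([ 0.00148237,  0.0006237 , -0.00024921,  0.00092329,  0.00100958,
       -0.00102092, -0.00223037]), 'joint_efforts': array([ 1.67228376e-03, -9.27088308e+01,  1.98062003e+00, -3.69914997e+01,
        1.78779551e-02,  8.36724008e-03, -6.36904451e-05]), 'position': array([ 0.21812251, -0.58537856,  0.25574261]), 'tool_rot': array([ 9.84130989e-01,  1.77442610e-01, -1.65396351e-04, -5.37911053e-04]), 'contact_force': array([ 0.08195896,  0.13919586, -0.03105763]), 'moment': array([-0.05048956, -0.03491737,  0.01520339]), 'opening': 0.08551415568496175}
scene {'mtx': array([[374.48370758,   0.        , 249.4139279 ],
       [  0.        , 374.48370758, 197.04433122],
       [  0.        ,   0.        ,   1.        ]]), 'rvec': array([ 1.01817289,  2.32381821, -1.11325598]), 'tvec': array([ 0.36220748, -0.11661675,  1.72084282])}
[1.30973013 0.67253025 0.96871242] [-0.58937121 -0.51787125 -0.62004108]
top {'mtx': array([[483.77941118,   0.        , 251.92919163],
       [  0.        , 483.77941118, 188.42559428],
       [  0.        ,   0.        ,   1.        ]]), 'rvec': array([ 2.17302433, -2.16275627,  0.13653356]), 'tvec': array([-0.02840462,  0.56081526,  1.61270291])}
[ 0.37325527 -0.00732197  1.66636075] [ 0.1140993  -0.01120157 -0.9934062 ]
```

Run:
```python
import cv2
for n in("scene","top"):
    im=cv2.imread(f"pics/{n}0.png"); cv2.imwrite(f"pics/{n}0b.png",cv2.resize(im,(768,576),interpolation=cv2.INTER_CUBIC))
```

```text
(no output)
```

View pics/scene0.png

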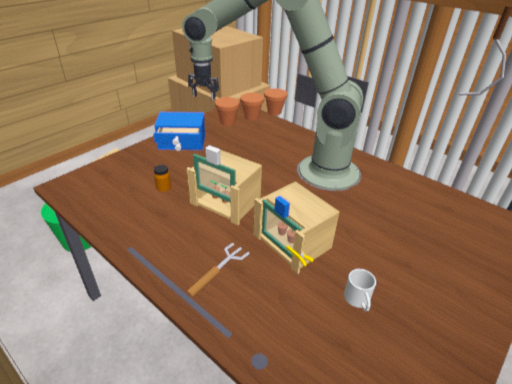

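View pics/top0.png

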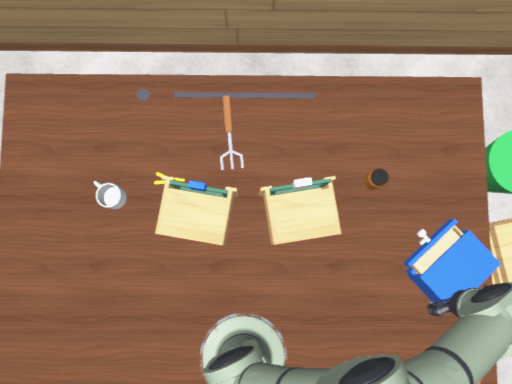

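The scene view shows the white-grip box around (213,155), the blue-grip box around (282,207), the clamp near (300,255) and the jar near (162,178). I'll enlarge these areas.

Run:
```python
import cv2
def crop(n,x,y,w,h,s,o):
    im=cv2.imread(f"pics/{n}.png")[y:y+h,x:x+w]
    im=cv2.resize(im,None,fx=s,fy=s,interpolation=cv2.INTER_CUBIC)
    for k in range(0,w,10):
        cv2.line(im,(k*s,0),(k*s,6 if k%50 else 14),(0,0,255),1)
        if k%20==0: cv2.putText(im,str(x+k),(k*s,24),0,.4,(0,0,255),1)
    for k in range(0,h,10):
        cv2.line(im,(0,k*s),(6,k*s),(0,0,255),1)
        if k%20==0: cv2.putText(im,str(y+k),(8,k*s+4),0,.4,(0,0,255),1)
    cv2.imwrite(f"pics/{o}.png",im)
crop("scene0",240,180,110,90,7,"c1")
crop("scene0",150,140,120,85,6,"c2")
crop("top0",145,165,100,85,7,"c3")
crop("top0",255,160,140,90,5,"c4")
```

```text
(no output)
```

View pics/c1.png

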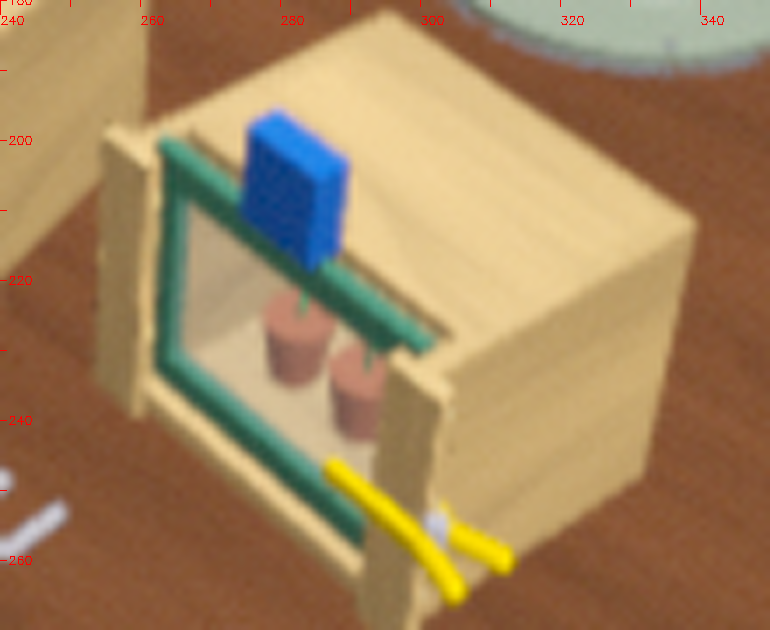

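View pics/c2.png

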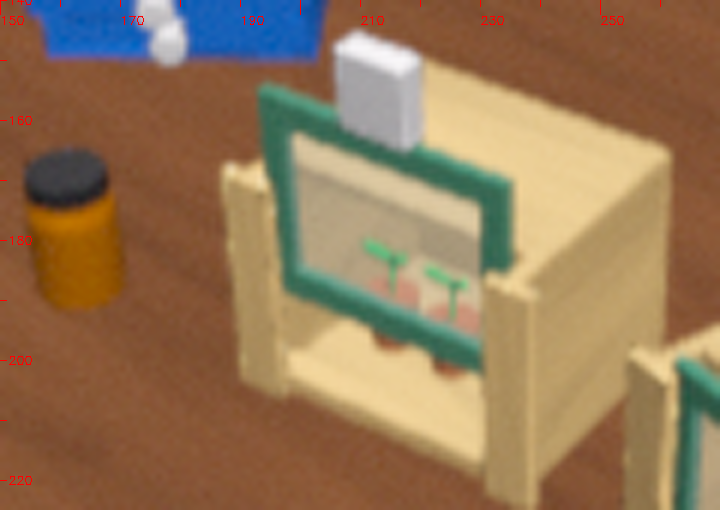

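View pics/c3.png

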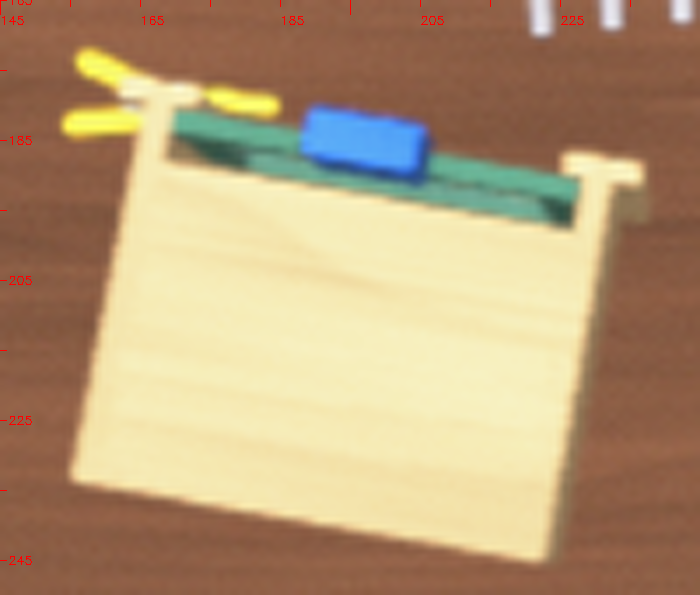

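View pics/c4.png

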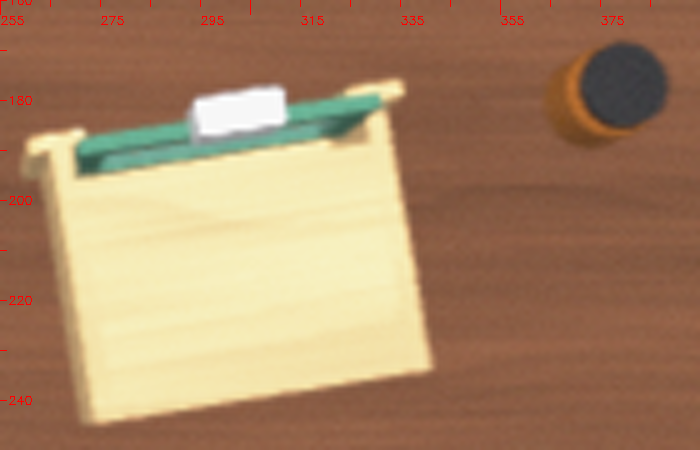

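```bash
cat > h.py <<'E'
import numpy as np,cv2
from bench import vision
M={n:vision.camera_model(n) for n in("scene","top")}
def tri(ps,pt):
    P=[]
    for n in("scene","top"):
        m=M[n];R=cv2.Rodrigues(np.array(m["rvec"]))[0];P.append(m["mtx"]@np.c_[R,np.array(m["tvec"]).ravel()])
    X=cv2.triangulatePoints(P[0],P[1],np.array(ps,float).reshape(2,1),np.array(pt,float).reshape(2,1))
    X=(X[:3]/X[3]).ravel()
    e=[proj(n,X)-np.array(q) for n,q in(("scene",ps),("top",pt))]
    return X,np.round(e,2).tolist()
def proj(n,X):
    m=M[n];return cv2.projectPoints(np.array(X,float).reshape(1,3),m["rvec"],m["tvec"],m["mtx"],None)[0].ravel()
def ray(n,p,z):
    m=M[n];R=cv2.Rodrigues(np.array(m["rvec"]))[0];c=-R.T@np.array(m["tvec"]).ravel()
    d=R.T@np.linalg.inv(m["mtx"])@np.array([p[0],p[1],1.]);return c+d*(z-c[2])/d[2]
E
python3 - <<'E'
from h import *
np.set_printoptions(precision=4,suppress=True)
b,e=tri((282.2,200.1),(196.9,184.3));print("blue top",b,e)
w,e=tri((212.9,147.9),(302.8,182.0));print("white top",w,e)
c,e=tri((286.7,246.1),(184.3,179.6));print("clamp",c,e)
print("jar cap",ray("top",(379,176.5),.1))
# yaw from roof edges (z=.17)
f=lambda n,ox,oy,s,x,y:(ox+x/s-.43,oy+y/s-.43)
for nm,a,bb,ox,oy,s in(("blue back",(72,481),(545,561),145,165,7),("white back",(90,423),(432,369),255,160,5)):
    A=ray("top",f(0,ox,oy,s,*a),.17);B=ray("top",f(0,ox,oy,s,*bb),.17);print(nm,A,B,np.degrees(np.arctan2(A[1]-B[1],A[0]-B[0]))-90,np.linalg.norm(A-B))
E
```

```text
blue top [0.5493 0.1412 0.2311] [[-0.25, -0.02], [-0.13, 0.09]]
white top [ 0.5504 -0.1687  0.293 ] [[0.09, 0.01], [0.05, -0.04]]
clamp [0.5819 0.1978 0.0891] [[-0.45, -0.03], [-0.22, 0.15]]
jar cap [ 0.5948 -0.4415  0.1   ]
blue back [0.4047 0.2736 0.17  ] [0.3707 0.0657 0.17  ] -9.299835096020772 0.21070541879972535
white back [ 0.373  -0.0884  0.17  ] [ 0.4069 -0.2997  0.17  ] 9.135551303095667 0.2140365629997194
```

Measured heights check out against the text:
- **White point:** z about 0.273, which is 65 mm above shut.
- **Blue point:** z about 0.211, 3 mm above shut.
- **Clamp mark:** z about 0.089.
- **Box yaws:** +9.1° (white) and −9.3° (blue).

I'll push the white sash from above with closed fingers, so I'm moving to hover over it.

Emit:
{"method": "move_arm", "body": {"plan": [{"slide": [0,0,-0.042],"turn": [0,0,0.0985],"fingers": 0},{"slide": [0,0,-0.042],"turn": [0,0,0.0985],"fingers": 0},{"slide": [0.04,-0.036,0],"turn": [0,0,0],"fingers": 0},{"slide": [0.04,-0.036,0],"turn": [0,0,0],"fingers": 0},{"slide": [0.04,-0.036,0],"turn": [0,0,0],"fingers": 0},{"slide": [0.04,-0.036,0],"turn": [0,0,0],"fingers": 0},{"slide": [0.04,-0.036,0],"turn": [0,0,0],"fingers": 0},{"slide": [0.04,-0.036,0],"turn": [0,0,0],"fingers": 0},{"slide": [0.04,-0.036,0],"turn": [0,0,0],"fingers": 0},{"slide": [0.04,-0.036,0],"turn": [0,0,0],"fingers": 0}]}}

```text
t: 1.35
position: [0.4892, -0.2489, 0.3402]
tool_rot: [0.997, 0.08, -0.0, -0.0]
contact_force: [0.9, -0.8, -0.2]
opening: -0.0002
```

Emit:
{"method": "move_arm", "body": {"plan": [{"slide": [0.037,-0.035,0],"turn": [0,0,0],"fingers": 0},{"slide": [0.036,-0.035,0],"turn": [0,0,0],"fingers": 0},{"slide": [0,0,0],"turn": [0,0,0],"fingers": 0},{"slide": [0,0,0],"turn": [0,0,0],"fingers": 0}]}}

```text
t: 1.85
position: [0.549, -0.17, 0.34]
tool_rot: [0.997, 0.08, -0.0, 0.0]
contact_force: [-0.1, -1.5, 0.8]
opening: 0.0
```

Run:
```python
from bench import monitor, vision
import cv2
o=monitor.get_obs();print(o["position"],o["contact_force"])
a=vision.read_camera("scene");b=vision.read_camera("top")
f=lambda i,x,y,w,h,s:cv2.resize(i[y:y+h,x:x+w],None,fx=s,fy=s,interpolation=cv2.INTER_CUBIC)
cv2.imwrite("pics/h1.png",cv2.hconcat([f(a,150,100,95,120,4),f(b,255,130,100,120,4)]))
```

```text
[ 0.54900257 -0.17002501  0.33996441] [-0.09613934 -1.54700219  0.75811775]
```

View pics/h1.png

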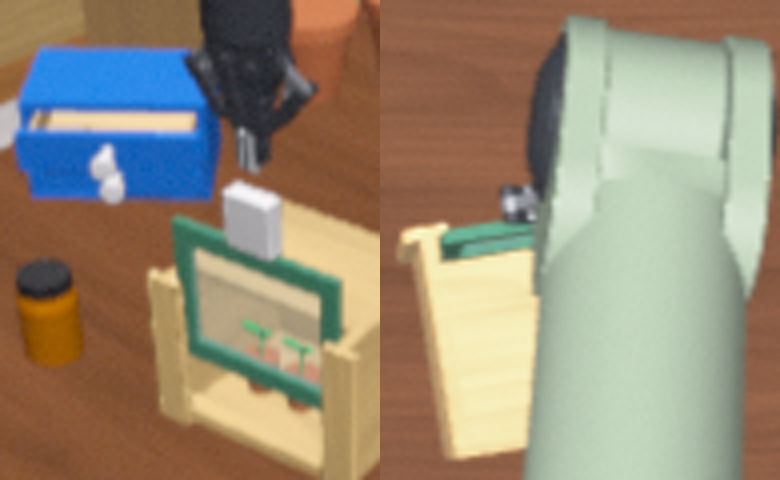

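The scene view shows the closed tips at about (250,165), right above the white grip at (252,195). Now pressing down.

Emit:
{"method": "move_arm", "body": {"plan": [{"slide": [0.001,0,0.01]},{"slide": [0,0,0.006]},{"slide": [0,0,0.005]},{"slide": [0,0,0.005]},{"slide": [0,0,0.008]},{"slide": [0,0,0.008]},{"slide": [0,0,0.008]},{"slide": [0,0,0.008]}]}}

```text
validation failed for argument at $.pl...
```

Emit:
{"method": "move_arm", "body": {"plan": [{"slide": [0.001,0,0.01],"turn": [0,0,0],"fingers": 0},{"slide": [0,0,0.006],"turn": [0,0,0],"fingers": 0},{"slide": [0,0,0.005],"turn": [0,0,0],"fingers": 0},{"slide": [0,0,0.005],"turn": [0,0,0],"fingers": 0},{"slide": [0,0,0.008],"turn": [0,0,0],"fingers": 0},{"slide": [0,0,0.008],"turn": [0,0,0],"fingers": 0},{"slide": [0,0,0.008],"turn": [0,0,0],"fingers": 0},{"slide": [0,0,0.008],"turn": [0,0,0],"fingers": 0}]}}

```text
t: 2.95
position: [0.5503, -0.1696, 0.2817]
tool_rot: [0.997, 0.08, 0.0, 0.0]
contact_force: [-1.0, -1.1, 3.3]
opening: -0.0
```

Emit:
{"method": "move_arm", "body": {"plan": [{"slide": [0,0,0.008],"turn": [0,0,0],"fingers": 0},{"slide": [0,0,0.008],"turn": [0,0,0],"fingers": 0},{"slide": [0,0,0.006],"turn": [0,0,0],"fingers": 0},{"slide": [0,0,0.002],"turn": [0,0,0],"fingers": 0},{"slide": [0,0,0],"turn": [0,0,0],"fingers": 0}]}}

```text
t: 3.58
position: [0.5502, -0.1694, 0.2581]
tool_rot: [0.997, 0.08, -0.0, -0.0]
contact_force: [0.5, -0.0, 1.0]
opening: -0.0005
```

Emit:
{"method": "move_arm", "body": {"plan": [{"slide": [0,0,0.0015],"turn": [0,0,0],"fingers": 0},{"slide": [0,0,0.0015],"turn": [0,0,0],"fingers": 0}]}}

```text
t: 3.82
position: [0.5503, -0.1693, 0.2554]
tool_rot: [0.997, 0.08, 0.0, -0.0]
contact_force: [-0.8, 0.4, 2.9]
opening: -0.0
```

Emit:
{"method": "move_arm", "body": {"plan": [{"slide": [0,0,0.001],"turn": [0,0,0],"fingers": 0},{"slide": [0,0,0.001],"turn": [0,0,0],"fingers": 0}]}}

```text
t: 4.08
position: [0.5503, -0.1694, 0.2533]
tool_rot: [0.997, 0.08, 0.0, -0.0]
contact_force: [-1.2, 1.9, 2.9]
opening: -0.0002
```

Emit:
{"method": "move_arm", "body": {"plan": [{"slide": [0,0,0.001],"turn": [0,0,0],"fingers": 0},{"slide": [0,0,0],"turn": [0,0,0],"fingers": 0}]}}

```text
t: 4.32
position: [0.5504, -0.1694, 0.253]
tool_rot: [0.997, 0.08, 0.0, 0.0]
contact_force: [-5.4, 2.2, 14.7]
opening: 0.0002
```

Run:
```python
from bench import monitor, vision
import cv2
o=monitor.get_obs();print(o["position"],o["contact_force"])
a=vision.read_camera("scene")
f=lambda i,x,y,w,h,s:cv2.resize(i[y:y+h,x:x+w],None,fx=s,fy=s,interpolation=cv2.INTER_CUBIC)
cv2.imwrite("pics/h2.png",f(a,170,120,100,100,6))
```

```text
[ 0.55037742 -0.16939666  0.25302301] [-5.36665892  2.16385967 14.74154815]
```

View pics/h2.png

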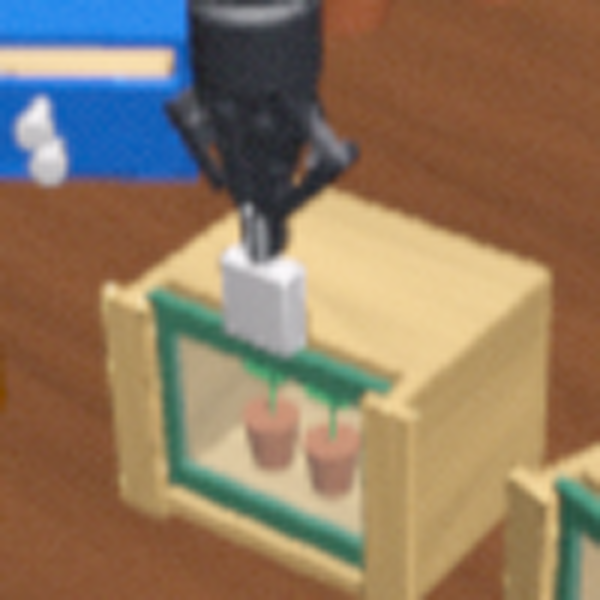

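The white sash is shut: force jumped to 14.7 N at TCP z 0.253, and the picture shows the bottom rail on the sill. I'll press slightly more, then lift and go over the blue grip with the jaws open.

Emit:
{"method": "move_arm", "body": {"plan": [{"slide": [0,0,0.0005],"turn": [0,0,0],"fingers": 0},{"slide": [0,0,-0.03],"turn": [0,0,0],"fingers": 0},{"slide": [0,0,-0.03],"turn": [0,0,0.1605],"fingers": 100},{"slide": [0,0,0],"turn": [0,0,0.1605],"fingers": 100},{"slide": [-0.0085,-0.051,0],"turn": [0,0,0],"fingers": 100},{"slide": [-0.0085,-0.051,0],"turn": [0,0,0],"fingers": 100},{"slide": [-0.0085,-0.051,0],"turn": [0,0,0],"fingers": 100},{"slide": [-0.0085,-0.051,0],"turn": [0,0,0],"fingers": 100},{"slide": [-0.0085,-0.051,0],"turn": [0,0,0],"fingers": 100},{"slide": [-0.0085,-0.051,0],"turn": [0,0,0],"fingers": 100}]}}

```text
t: 5.62
position: [0.549, 0.1422, 0.3117]
tool_rot: [0.997, -0.081, 0.0, 0.0]
contact_force: [1.0, -0.6, 0.2]
opening: 0.0851
```

Emit:
{"method": "move_arm", "body": {"plan": [{"slide": [0,0,0],"turn": [0,0,0],"fingers": 100},{"slide": [0,0,0],"turn": [0,0,0],"fingers": 100}]}}

```text
t: 5.88
position: [0.5492, 0.1402, 0.3116]
tool_rot: [0.997, -0.081, -0.0, 0.0]
contact_force: [-0.9, 0.4, -0.9]
opening: 0.0852
```

Run:
```python
from bench import monitor, vision
import cv2
o=monitor.get_obs();print(o["position"],o["tool_rot"],o["contact_force"],o["opening"])
a=vision.read_camera("scene")
cv2.imwrite("pics/s2.png",a)
f=lambda i,x,y,w,h,s:cv2.resize(i[y:y+h,x:x+w],None,fx=s,fy=s,interpolation=cv2.INTER_CUBIC)
cv2.imwrite("pics/h3.png",f(a,180,130,160,140,4))
```

```text
[0.54915052 0.14015471 0.3115632 ] [ 9.96745890e-01 -8.06073056e-02 -7.00758167e-05  2.95906643e-04] [-0.90161275  0.39751541 -0.89920387] 0.08521195004880215
```

View pics/h3.png

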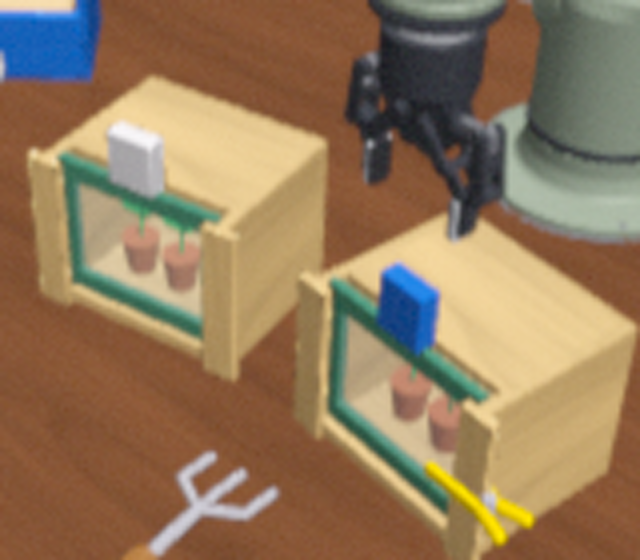

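Both fingers straddle the blue grip, and the white sash has stayed shut. Descending and pinching.

Emit:
{"method": "move_arm", "body": {"plan": [{"slide": [0,-0.001,0.03],"turn": [0,0,0],"fingers": 100},{"slide": [0,0,0.03],"turn": [0,0,0],"fingers": 100},{"slide": [0,0,0.02],"turn": [0,0,0],"fingers": 100},{"slide": [0,0,0.014],"turn": [0,0,0],"fingers": 100},{"slide": [0,0,0],"turn": [0,0,0],"fingers": 100}]}}

```text
t: 6.55
position: [0.5491, 0.1409, 0.2173]
tool_rot: [0.997, -0.081, -0.001, 0.0]
contact_force: [0.3, -0.6, 0.3]
opening: 0.085
```

Emit:
{"method": "move_arm", "body": {"plan": [{"slide": [0,0,0],"turn": [0,0,0],"fingers": 40},{"slide": [0,0,0],"turn": [0,0,0],"fingers": 40},{"slide": [0,0,0],"turn": [0,0,0],"fingers": 40},{"slide": [0,0,0],"turn": [0,0,0],"fingers": 40}], "newtons": 40}}

```text
t: 7.05
position: [0.5496, 0.142, 0.2183]
tool_rot: [0.997, -0.081, 0.001, -0.0]
contact_force: [1.4, 2.8, 3.7]
opening: 0.0494
```

Emit:
{"method": "move_arm", "body": {"plan": [{"slide": [0,0,-0.008],"turn": [0,0,0],"fingers": 40},{"slide": [0,0,-0.01],"turn": [0,0,0],"fingers": 40},{"slide": [0,0,-0.01],"turn": [0,0,0],"fingers": 40},{"slide": [0,0,-0.01],"turn": [0,0,0],"fingers": 40},{"slide": [0,0,-0.01],"turn": [0,0,0],"fingers": 40},{"slide": [0,0,-0.01],"turn": [0,0,0],"fingers": 40},{"slide": [0,0,-0.006],"turn": [0,0,0],"fingers": 40},{"slide": [0,0,0],"turn": [0,0,0],"fingers": 40},{"slide": [0,0,0],"turn": [0,0,0],"fingers": 40}]}}

```text
t: 8.18
position: [0.5496, 0.142, 0.2821]
tool_rot: [0.997, -0.08, 0.0, -0.0]
contact_force: [3.6, 3.7, 3.0]
opening: 0.0497
```

```bash
cat > look.py <<'E'
from bench import monitor, vision
import cv2,sys
o=monitor.get_obs();print(o["t"],o["position"],o["contact_force"],o["opening"])
a=vision.read_camera("scene")
n=sys.argv[1]
cv2.imwrite(f"pics/{n}.png",a)
x,y,w,h,s=250,190,70,80,7
im=cv2.resize(a[y:y+h,x:x+w],None,fx=s,fy=s,interpolation=cv2.INTER_CUBIC)
cv2.imwrite(f"pics/{n}c.png",im)
E
python3 look.py s3
```

```text
8.175 [0.54957869 0.14195267 0.2821131 ] [3.64257546 3.65052882 3.01065617] 0.04972231719788817
```

View pics/s3c.png

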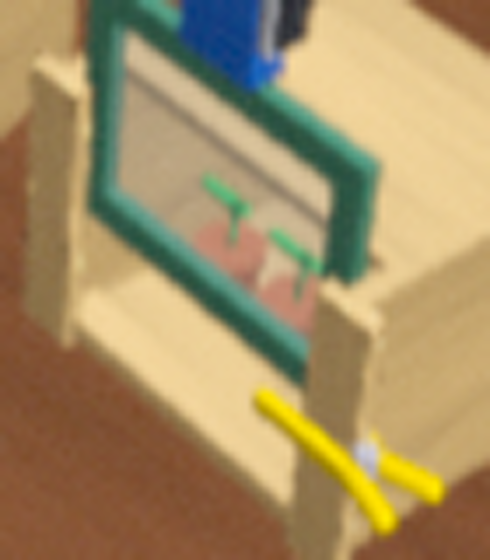

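```bash
python3 - <<'E'
from h import *
np.set_printoptions(precision=4,suppress=True)
a=np.radians(-9.3);ux=np.array([np.cos(a),np.sin(a)]);uy=np.array([-np.sin(a),np.cos(a)])
g=np.array([.5493,.1412])
def rp(n,p,d):
    m=M[n];R=cv2.Rodrigues(np.array(m["rvec"]))[0];c=-R.T@np.array(m["tvec"]).ravel()
    r=R.T@np.linalg.inv(m["mtx"])@np.array([p[0],p[1],1.])
    s=((g+d*ux-c[:2])@ux)/(r[:2]@ux);X=c+s*r
    return X,(X[:2]-g)@uy
# rail front top edge in initial top view, z=.178
for p in((172,112),(578,180)):
    X=ray("top",(145+p[0]/7-.43,165+p[1]/7-.43),.178);print("railfront x'",(X[:2]-g)@ux,(X[:2]-g)@uy)
c=np.array([.5819,.1978]);print("clamp x',y'",(c-g)@ux,(c-g)@uy)
for d in(0,.005,.01):
    for p in((93,205),(200,295),(305,383)):
        print(d,rp("scene",(250+p[0]/7-.43,190+p[1]/7-.43),d))
# white shut pts, s2: top face visible in h3 at 4x offset (180,130)
E
python3 - <<'E'
import cv2
a=cv2.imread("pics/s2.png")[155:185,195:230]
cv2.imwrite("pics/w2.png",cv2.resize(a,None,fx=16,fy=16,interpolation=cv2.INTER_CUBIC))
a=cv2.imread("pics/top0.png")[170:192,145:210]
cv2.imwrite("pics/ct.png",cv2.resize(a,None,fx=12,fy=12,interpolation=cv2.INTER_CUBIC))
a=cv2.imread("pics/scene0.png")[190:270,262:322]
cv2.imwrite("pics/cs.png",cv2.resize(a,None,fx=10,fy=7.5,interpolation=cv2.INTER_CUBIC) if 0 else cv2.resize(a[45:80],None,fx=12,fy=12,interpolation=cv2.INTER_CUBIC))
E
```

```text
railfront x' 0.0030318233992896117 0.0928684809518891
railfront x' 0.003173052012435266 -0.08929874554313283
clamp x',y' 0.023024720080411634 0.06112431811659487
0 (array([0.5356, 0.0578, 0.0921]), np.float64(-0.08454873019457074))
0 (array([0.5486, 0.1372, 0.0908]), np.float64(-0.004053838639335083))
0 (array([0.5605, 0.2097, 0.0898]), np.float64(0.06940999742617598))
0.005 (array([0.5415, 0.0624, 0.0987]), np.float64(-0.07904303751202356))
0.005 (array([0.5544, 0.1412, 0.0974]), np.float64(0.0008462375325012778))
0.005 (array([0.5662, 0.2132, 0.0964]), np.float64(0.0737573563857544))
0.01 (array([0.5473, 0.067 , 0.1053]), np.float64(-0.0735373448294765))
0.01 (array([0.5601, 0.1453, 0.104 ]), np.float64(0.005746313704337656))
0.01 (array([0.5718, 0.2167, 0.103 ]), np.float64(0.07810471534533277))
```

View pics/ct.png

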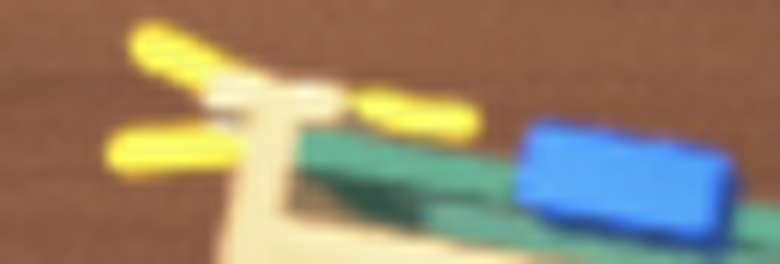

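View pics/cs.png

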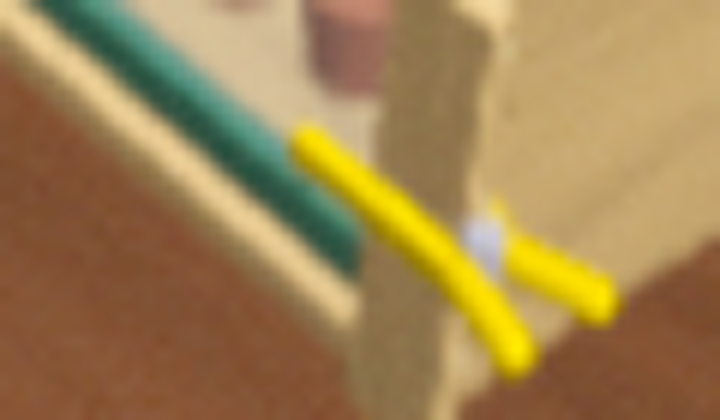

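View pics/w2.png

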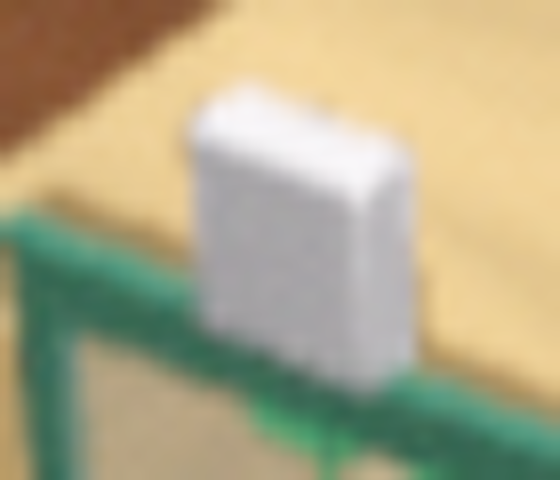

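Run:
```python
import cv2
A=cv2.imread("pics/s2.png");
def c(im,x,y,w,h,s,o): cv2.imwrite(f"pics/{o}.png",cv2.resize(im[y:y+h,x:x+w],None,fx=s,fy=s,interpolation=cv2.INTER_CUBIC))
c(A,190,165,50,50,12,"wb"); c(A,255,215,50,50,12,"bb"); c(cv2.imread("pics/s3.png"),255,205,50,50,12,"bc")
```

```text
(no output)
```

View pics/wb.png

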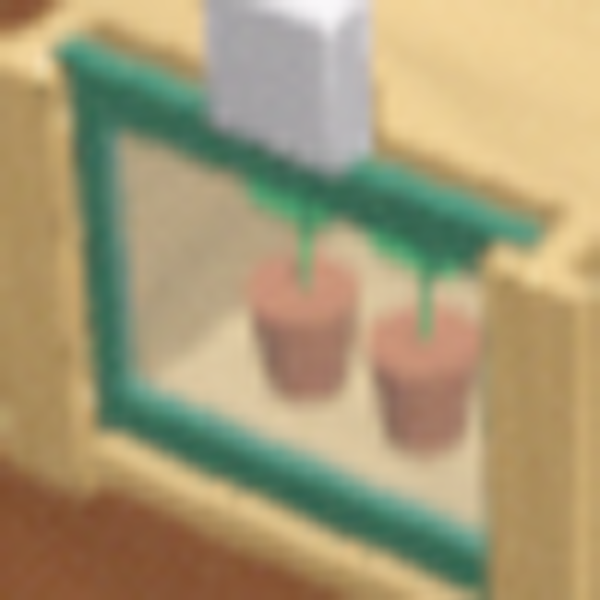

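View pics/bb.png

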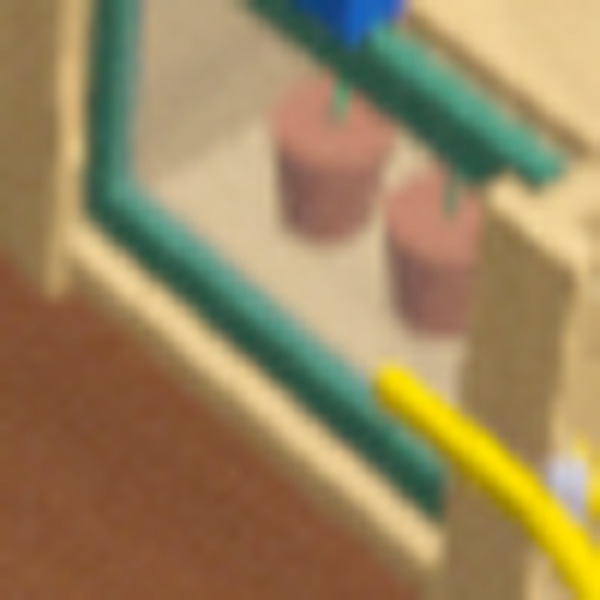

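View pics/bc.png

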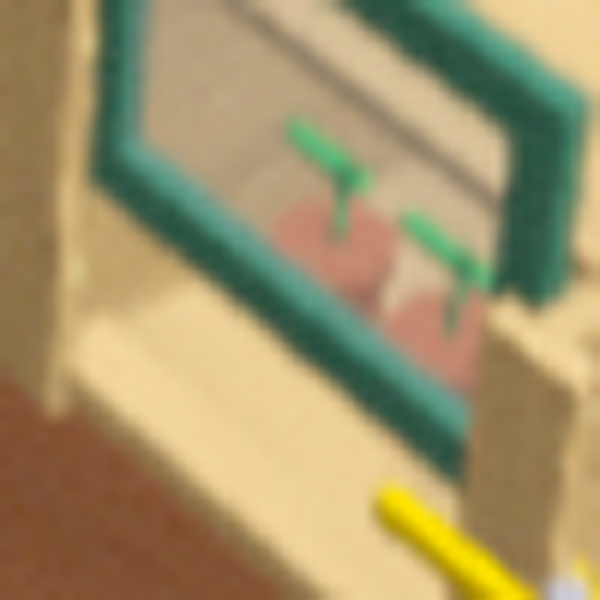

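Run:
```python
from h import *
np.set_printoptions(precision=4,suppress=True)
def rp(n,p,d,g,deg):
    a=np.radians(deg);ux=np.array([np.cos(a),np.sin(a)]);uy=np.array([-np.sin(a),np.cos(a)]);g=np.array(g)
    m=M[n];R=cv2.Rodrigues(np.array(m["rvec"]))[0];c=-R.T@np.array(m["tvec"]).ravel()
    r=R.T@np.linalg.inv(m["mtx"])@np.array([p[0],p[1],1.])
    s=((g+d*ux-c[:2])@ux)/(r[:2]@ux);X=c+s*r
    return X[2].round(4)
P=lambda x0,y0,x,y:(x0+x/12-.46,y0+y/12-.46)
for d in(-.004,0,.004):
    print(d,"white",[rp("scene",P(190,165,*p),d,(.5504,-.1687),9.1) for p in((105,425),(288,508),(470,590))],
     "blue0",[rp("scene",P(255,215,*p),d,(.5493,.1412),-9.3) for p in((88,210),(260,358),(430,505))],
     "blue1",[rp("scene",P(255,205,*p),d,(.5493,.1412),-9.3) for p in((100,178),(260,311),(460,478))])
for ps in((286.3,246.46),(286.7,246.1)):
    print(tri(ps,(184.5,179.5)))
# white shut grip top in scene: crop w2 16x @195,155
q=np.mean([(240,82),(195,135),(355,195),(408,150)],0);q=(195+q[0]/16-.47,155+q[1]/16-.47)
print(q,ray("scene",q,.228),ray("top",(302.8,182.0),.293))
```

```text
-0.004 white [np.float64(0.0163), np.float64(0.0163), np.float64(0.0165)] blue0 [np.float64(0.0215), np.float64(0.0212), np.float64(0.0207)] blue1 [np.float64(0.0845), np.float64(0.084), np.float64(0.0832)]
0 white [np.float64(0.0206), np.float64(0.0206), np.float64(0.0208)] blue0 [np.float64(0.0271), np.float64(0.0269), np.float64(0.0264)] blue1 [np.float64(0.0898), np.float64(0.0893), np.float64(0.0885)]
0.004 white [np.float64(0.0249), np.float64(0.0249), np.float64(0.0251)] blue0 [np.float64(0.0328), np.float64(0.0325), np.float64(0.032)] blue1 [np.float64(0.0951), np.float64(0.0946), np.float64(0.0938)]
(array([0.5825, 0.1972, 0.0875]), [[-0.36, -0.03], [-0.18, 0.12]])
(array([0.5821, 0.1974, 0.089 ]), [[-0.59, -0.04], [-0.29, 0.2]])
(np.float64(213.24875), np.float64(163.31125)) [ 0.5504 -0.1713  0.228 ] [ 0.5503 -0.1685  0.293 ]
```

Two estimates of the lower edge disagree slightly: 0.087 m from the grip and 0.0885 m from the edge. The clamp is at 0.0875–0.089 m. I'll release and check the height precisely by lightly touching the top of the grip, then take clear pictures.

Emit:
{"method": "move_arm", "body": {"plan": [{"slide": [0,0,0],"turn": [0,0,0],"fingers": 100},{"slide": [0,0,0],"turn": [0,0,0],"fingers": 100},{"slide": [0,0,0],"turn": [0,0,0],"fingers": 100},{"slide": [0,0,-0.02],"turn": [0,0,0],"fingers": 100},{"slide": [0,0,-0.02],"turn": [0,0,0],"fingers": 100},{"slide": [0,0,-0.015],"turn": [0,0,0],"fingers": 100},{"slide": [0,0,0],"turn": [0,0,0],"fingers": 0},{"slide": [0,0,0],"turn": [0,0,0],"fingers": 0},{"slide": [0,0,0],"turn": [0,0,0],"fingers": 0},{"slide": [0,0,0],"turn": [0,0,0],"fingers": 0}]}}

```text
t: 9.48
position: [0.5491, 0.1416, 0.3364]
tool_rot: [0.997, -0.081, -0.0, 0.0]
contact_force: [0.6, -0.3, -0.2]
opening: 0.0125
```

```bash
python3 look.py s4
python3 - <<'E'
import cv2
cv2.imwrite("pics/s4d.png",cv2.resize(cv2.imread("pics/s4.png")[170:255,240:320],None,fx=7,fy=7,interpolation=cv2.INTER_CUBIC))
E
```

```text
9.475 [0.54914025 0.14163791 0.3363656 ] [ 0.57579472 -0.25024936 -0.20457981] 0.01254244114718336
```

View pics/s4d.png

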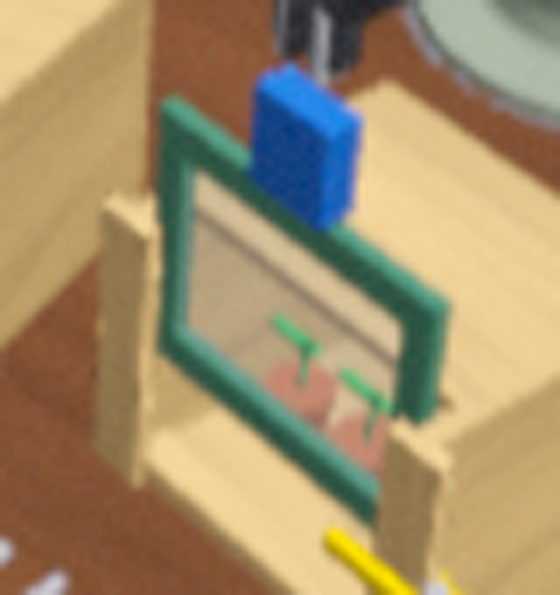

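Sash is still raised after release. Now the light touch: expected contact is at about TCP 0.321.

Emit:
{"method": "move_arm", "body": {"plan": [{"slide": [0,0,0.006],"turn": [0,0,0],"fingers": 0},{"slide": [0,0,0.003],"turn": [0,0,0],"fingers": 0},{"slide": [0,0,0.001],"turn": [0,0,0],"fingers": 0},{"slide": [0,0,0],"turn": [0,0,0],"fingers": 0}]}}

```text
t: 10.02
position: [0.5493, 0.1417, 0.3267]
tool_rot: [0.997, -0.081, -0.0, 0.0]
contact_force: [0.5, 0.7, -0.7]
opening: 0.0001
```

Emit:
{"method": "move_arm", "body": {"plan": [{"slide": [0,0,0.0007],"turn": [0,0,0],"fingers": 0},{"slide": [0,0,0],"turn": [0,0,0],"fingers": 0}]}}

```text
t: 10.28
position: [0.5493, 0.1417, 0.3261]
tool_rot: [0.997, -0.081, 0.0, -0.0]
contact_force: [0.1, -0.4, -0.1]
opening: -0.0001
```

Emit:
{"method": "move_arm", "body": {"plan": [{"slide": [0,0,0.0007],"turn": [0,0,0],"fingers": 0},{"slide": [0,0,0],"turn": [0,0,0],"fingers": 0}]}}

```text
t: 10.52
position: [0.5492, 0.1417, 0.3253]
tool_rot: [0.997, -0.081, -0.0, 0.0]
contact_force: [-0.5, 0.2, -0.2]
opening: -0.0003
```

Emit:
{"method": "move_arm", "body": {"plan": [{"slide": [0,0,0.0007],"turn": [0,0,0],"fingers": 0},{"slide": [0,0,0],"turn": [0,0,0],"fingers": 0}]}}

```text
t: 10.78
position: [0.5492, 0.1417, 0.3246]
tool_rot: [0.997, -0.081, -0.0, 0.0]
contact_force: [1.1, -0.3, -0.3]
opening: 0.0002
```

Emit:
{"method": "move_arm", "body": {"plan": [{"slide": [0,0,0.0007],"turn": [0,0,0],"fingers": 0},{"slide": [0,0,0],"turn": [0,0,0],"fingers": 0}]}}

```text
t: 11.02
position: [0.5492, 0.1417, 0.3239]
tool_rot: [0.997, -0.081, -0.0, 0.0]
contact_force: [-0.2, -0.0, 0.6]
opening: 0.0001
```

Emit:
{"method": "move_arm", "body": {"plan": [{"slide": [0,0,0.0007],"turn": [0,0,0],"fingers": 0},{"slide": [0,0,0],"turn": [0,0,0],"fingers": 0}]}}

```text
t: 11.28
position: [0.5492, 0.1417, 0.3232]
tool_rot: [0.997, -0.081, -0.0, 0.0]
contact_force: [0.1, 0.3, -0.0]
opening: 0.0
```

Emit:
{"method": "move_arm", "body": {"plan": [{"slide": [0,0,0.0007],"turn": [0,0,0],"fingers": 0},{"slide": [0,0,0],"turn": [0,0,0],"fingers": 0}]}}

```text
t: 11.52
position: [0.5492, 0.1417, 0.3225]
tool_rot: [0.997, -0.081, -0.0, -0.0]
contact_force: [0.4, -0.5, 1.2]
opening: -0.0003
```

Emit:
{"method": "move_arm", "body": {"plan": [{"slide": [0,0,0.0005],"turn": [0,0,0],"fingers": 0},{"slide": [0,0,0],"turn": [0,0,0],"fingers": 0}]}}

```text
t: 11.78
position: [0.5492, 0.1417, 0.3221]
tool_rot: [0.997, -0.081, -0.0, 0.0]
contact_force: [-0.7, -0.1, 0.6]
opening: 0.0002
```

Run:
```python
from bench import monitor,vision
import cv2
o=monitor.get_obs();print(o["position"],o["contact_force"])
a=vision.read_camera("scene")
cv2.imwrite("pics/s5.png",a)
cv2.imwrite("pics/s5c.png",cv2.resize(a[150:220,250:320],None,fx=8,fy=8,interpolation=cv2.INTER_CUBIC))
```

```text
[0.5492402  0.14169128 0.32206109] [-0.69460079 -0.09204226  0.59138927]
```

View pics/s5c.png

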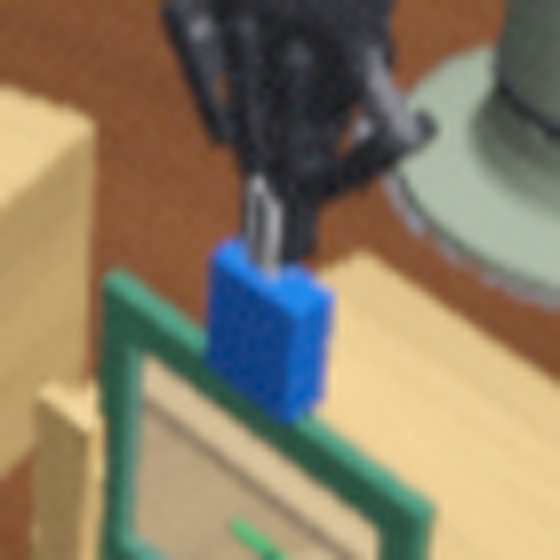

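Emit:
{"method": "move_arm", "body": {"plan": [{"slide": [0,0,0.0005],"turn": [0,0,0],"fingers": 0},{"slide": [0,0,0],"turn": [0,0,0],"fingers": 0}]}}

```text
t: 12.08
position: [0.5492, 0.1417, 0.3216]
tool_rot: [0.997, -0.081, -0.0, 0.0]
contact_force: [-1.0, 0.3, -0.5]
opening: 0.0
```

Emit:
{"method": "move_arm", "body": {"plan": [{"slide": [0,0,0.0005],"turn": [0,0,0],"fingers": 0},{"slide": [0,0,0],"turn": [0,0,0],"fingers": 0}]}}

```text
t: 12.32
position: [0.5492, 0.1417, 0.321]
tool_rot: [0.997, -0.081, -0.0, 0.0]
contact_force: [1.0, -0.1, 0.2]
opening: -0.0
```

Emit:
{"method": "move_arm", "body": {"plan": [{"slide": [0,0,0.0005],"turn": [0,0,0],"fingers": 0},{"slide": [0,0,0],"turn": [0,0,0],"fingers": 0}]}}

```text
t: 12.58
position: [0.5492, 0.1417, 0.3206]
tool_rot: [0.997, -0.081, -0.0, -0.0]
contact_force: [0.5, 1.1, 0.2]
opening: -0.0001
```

Emit:
{"method": "move_arm", "body": {"plan": [{"slide": [0,0,0.0005],"turn": [0,0,0],"fingers": 0},{"slide": [0,0,0],"turn": [0,0,0],"fingers": 0}]}}

```text
t: 12.82
position: [0.5492, 0.1416, 0.3201]
tool_rot: [0.997, -0.081, -0.0, 0.0]
contact_force: [0.1, -0.6, -0.5]
opening: 0.0001
```

Emit:
{"method": "move_arm", "body": {"plan": [{"slide": [0,0,0.0005],"turn": [0,0,0],"fingers": 0},{"slide": [0,0,0],"turn": [0,0,0],"fingers": 0}]}}

```text
t: 13.08
position: [0.5492, 0.1417, 0.3196]
tool_rot: [0.997, -0.081, -0.0, -0.0]
contact_force: [-0.6, -0.1, -0.7]
opening: 0.0001
```

Emit:
{"method": "move_arm", "body": {"plan": [{"slide": [0,0,0.0005],"turn": [0,0,0],"fingers": 0},{"slide": [0,0,0],"turn": [0,0,0],"fingers": 0}]}}

```text
t: 13.32
position: [0.5493, 0.1417, 0.3192]
tool_rot: [0.997, -0.081, 0.0, -0.0]
contact_force: [-1.1, -1.0, 2.5]
opening: 0.0002
```

Emit:
{"method": "move_arm", "body": {"plan": [{"slide": [0,0,0.0005],"turn": [0,0,0],"fingers": 0},{"slide": [0,0,0],"turn": [0,0,0],"fingers": 0}]}}

```text
t: 13.58
position: [0.5493, 0.1417, 0.3187]
tool_rot: [0.997, -0.081, 0.0, -0.0]
contact_force: [-1.0, -1.0, 3.3]
opening: 0.0005
```

Contact at TCP z ≈ 0.319, so the grip top is at 0.294, the point at 0.274 and the lower edge at about 0.086. I'll lift off and refine the clamp height by subpixel segmentation of its bar.

Emit:
{"method": "move_arm", "body": {"plan": [{"slide": [0,0,-0.02],"turn": [0,0,0],"fingers": 0},{"slide": [0,0,-0.01],"turn": [0,0,0],"fingers": 100}]}}

```text
t: 13.82
position: [0.5494, 0.1418, 0.3493]
tool_rot: [0.997, -0.081, 0.0, -0.0]
contact_force: [-0.9, -0.1, -0.1]
opening: 0.017
```

Run:
```python
from h import *
np.set_printoptions(precision=4,suppress=True)
S=cv2.imread("pics/scene0.png").astype(float);T=cv2.imread("pics/top0.png").astype(float)
def cen(im,cols,r0,r1):
    out=[]
    for u in cols:
        col=im[r0:r1,u]; w=np.clip(np.minimum(col[:,1],col[:,2])-col[:,0]-90,0,None)  # yellowness
        v=np.arange(r0,r1); out.append((u,(w*v).sum()/max(w.sum(),1e-9),w.sum()))
    return np.array(out)
a=cen(S,range(284,302),240,266);b=cen(T,range(172,190),174,186)
print(a.T.round(1));print(b.T.round(1))
```

```text
[[284.  285.  286.  287.  288.  289.  290.  291.  292.  293.  294.  295.
  296.  297.  298.  299.  300.  301. ]
 [  0.    0.  246.3 246.6 247.1 247.7 248.6 249.4 250.3 251.2 251.9 252.7
  253.6 254.6 255.4 256.5 257.9 259.1]
 [  0.    0.   35.  302.  378.  387.  373.  398.  418.  420.  449.  490.
  472.  462.  461.  511.  515.  565. ]]
[[172.  173.  174.  175.  176.  177.  178.  179.  180.  181.  182.  183.
  184.  185.  186.  187.  188.  189. ]
 [  0.    0.  178.  178.4 178.5 178.9 179.  179.2 179.3 179.4 179.6 179.7
  179.6   0.    0.    0.    0.    0. ]
 [  0.    0.   31.   88.  103.  146.  162.  140.  117.  108.  119.  133.
   61.    0.    0.    0.    0.    0. ]]
```

Run:
```python
from h import *
np.set_printoptions(precision=4,suppress=True)
su=np.arange(288,296);sv=np.array([247.1,247.7,248.6,249.4,250.3,251.2,251.9,252.7]);ps=np.polyfit(su,sv,1)
tu=np.arange(177,184);tv=np.array([178.9,179,179.2,179.3,179.4,179.6,179.7]);pt=np.polyfit(tu,tv,1)
print(ps,pt)
for z in np.arange(.082,.094,.001):
    r=[]
    for u in(178,181,184):
        q=proj("scene",ray("top",(u,np.polyval(pt,u)),z)); r.append(q[1]-np.polyval(ps,q[0]))
    print(round(z,4),np.round(r,2),q)
# blue grip: predicted top face corners vs images
a=np.radians(-9.3);ux=np.array([np.cos(a),np.sin(a),0]);uy=np.array([-np.sin(a),np.cos(a),0])
for g in((.5493,.1412),):
  for n,z in(("scene",.230),("top",.230),("scene",.294)):
    print(n,z,[proj(n,np.array([*g,z])+sx*.011*ux+sy*.025*uy).round(1) for sx,sy in((1,1),(1,-1),(-1,-1),(-1,1))])
```

```text
[ 0.8202 10.7631] [  0.1357 154.8714]
0.082 [2.22 2.27 2.32] [286.2393 247.8718]
0.083 [1.95 2.   2.05] [286.257  247.6161]
0.084 [1.68 1.73 1.78] [286.2746 247.3603]
0.085 [1.4  1.46 1.51] [286.2923 247.1043]
0.086 [1.13 1.19 1.24] [286.31   246.8481]
0.087 [0.86 0.91 0.97] [286.3277 246.5917]
0.088 [0.58 0.64 0.7 ] [286.3454 246.335 ]
0.089 [0.31 0.37 0.43] [286.3631 246.0782]
0.09 [0.03 0.1  0.16] [286.3809 245.8212]
0.091 [-0.24 -0.18 -0.11] [286.3986 245.564 ]
0.092 [-0.52 -0.45 -0.39] [286.4164 245.3066]
0.093 [-0.79 -0.72 -0.66] [286.4342 245.049 ]
scene 0.23 [array([284.8, 205.7]), array([274.1, 197.7]), array([279.2, 195.1]), array([289.9, 203. ])]
top 0.23 [array([189.2, 179.5]), array([205.7, 182.2]), array([204.4, 189.4]), array([187.9, 186.7])]
scene 0.294 [array([286.4, 189.2]), array([275.3, 181.4]), array([280.6, 178.9]), array([291.7, 186.6])]
```

Run:
```python
import cv2
for n,x,y,o in(("scene0",268,190,"g1"),("top0",182,174,"g2"),("s4",270,174,"g3")):
    a=cv2.imread(f"pics/{n}.png")[y:y+30,x:x+30];cv2.imwrite(f"pics/{o}.png",cv2.resize(a,None,fx=12,fy=12,interpolation=cv2.INTER_CUBIC))
cv2.imwrite("pics/g.png",cv2.hconcat([cv2.imread(f"pics/g{i}.png") for i in(1,2)]))
```

```text
(no output)
```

View pics/g.png

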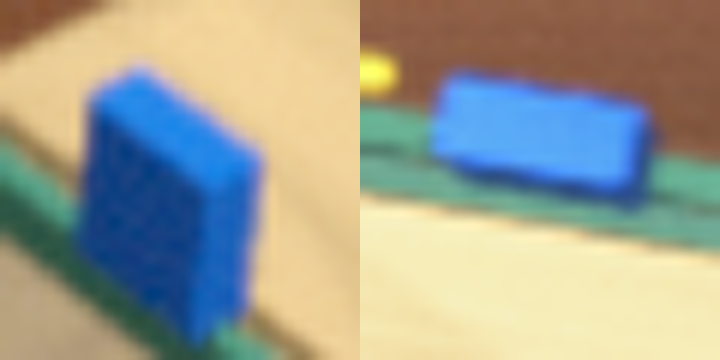

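```bash
python3 - <<'E'
from h import *
from bench import vision
np.set_printoptions(precision=4,suppress=True)
T1=vision.read_camera("top");cv2.imwrite("pics/top1.png",T1)
S1=vision.read_camera("scene");cv2.imwrite("pics/s6.png",S1)
def cen(im,cols,r0,r1,sub=8):
    big=cv2.resize(im[r0:r1],None,fx=1,fy=sub,interpolation=cv2.INTER_LINEAR).astype(float)
    out=[]
    for u in cols:
        c=big[:,u]; sat=1-c[:,0]/np.maximum(c[:,1:].max(1),1)
        yl=(sat>np.interp(.5,[0,1],[np.median(sat),sat.max()]))&(c[:,1]>.72*c[:,2])
        v=np.where(yl)[0]; 
        out.append((u,r0+(v.min()+v.max()+1)/2/sub-.5 if len(v) else 0,len(v)/sub))
    return np.array(out)
for nm,S,T in(("0",cv2.imread("pics/scene0.png"),cv2.imread("pics/top0.png")),("1",S1,None)):
    a=cen(S,range(286,297),241,259);print(nm,a.T.round(2))
    if T is not None: b=cen(T,range(175,186),175,185);print(b.T.round(2))
E
python3 - <<'E'
import cv2
a=cv2.imread("pics/scene0.png")[238:260,280:304];b=cv2.imread("pics/top0.png")[172:188,166:192]
n=cv2.INTER_NEAREST
A=cv2.resize(a,None,fx=15,fy=15,interpolation=n);B=cv2.resize(b,None,fx=15,fy=15,interpolation=n)
B=cv2.copyMakeBorder(B,0,A.shape[0]-B.shape[0],0,0,cv2.BORDER_CONSTANT)
cv2.imwrite("pics/n.png",cv2.hconcat([A,B]))
cv2.imwrite("pics/top1c.png",cv2.imread("pics/top1.png")[130:250,130:350])
E
```

```text
0 [[286.   287.   288.   289.   290.   291.   292.   293.   294.   295.
  296.  ]
 [246.62 246.88 247.31 248.12 248.88 249.62 250.69 251.75 252.38 253.06
  254.06]
 [  2.5    3.5    4.12   4.25   4.     4.25   4.62   5.25   5.5    5.62
    5.62]]
[[175.   176.   177.   178.   179.   180.   181.   182.   183.   184.
  185.  ]
 [177.69 177.81 178.44 178.75 178.69 178.   179.19 179.38 179.69 179.75
  179.69]
 [  2.88   2.88   2.88   3.     1.88   1.5    2.5    2.88   3.12   3.
    1.38]]
1 [[286.   287.   288.   289.   290.   291.   292.   293.   294.   295.
  296.  ]
 [246.62 246.88 247.38 248.06 248.88 249.62 250.62 251.69 252.25 253.06
  254.  ]
 [  2.75   3.5    4.     4.38   4.     4.5    4.5    5.12   5.5    5.38
    5.5 ]]
```

View pics/n.png

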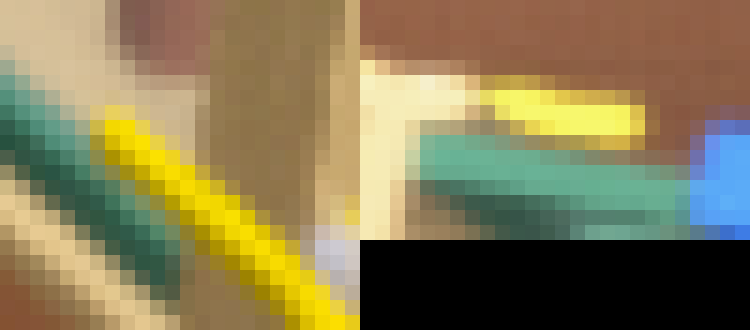

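View pics/top1c.png

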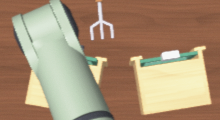

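Clamp mid-height comes to about 0.088 (bias-corrected) and the lower edge is at 0.086, so I'll re-pinch and raise about 2 mm.

Emit:
{"method": "move_arm", "body": {"plan": [{"slide": [0,0,0],"turn": [0,0,0],"fingers": 100},{"slide": [0,0,0],"turn": [0,0,0],"fingers": 100},{"slide": [0,0,0],"turn": [0,0,0],"fingers": 100},{"slide": [0,0,0.03],"turn": [0,0,0],"fingers": 100},{"slide": [0,0,0.025],"turn": [0,0,0],"fingers": 100},{"slide": [0,0,0.0135],"turn": [0,0,0],"fingers": 100},{"slide": [0,0,0],"turn": [0,0,0],"fingers": 100}]}}

```text
t: 14.8
position: [0.5491, 0.1416, 0.2796]
tool_rot: [0.997, -0.08, -0.001, 0.0]
contact_force: [0.6, -0.8, 0.4]
opening: 0.0856
```

Emit:
{"method": "move_arm", "body": {"plan": [{"slide": [0,0,0],"turn": [0,0,0],"fingers": 40},{"slide": [0,0,0],"turn": [0,0,0],"fingers": 40},{"slide": [0,0,0],"turn": [0,0,0],"fingers": 40},{"slide": [0,0,0],"turn": [0,0,0],"fingers": 40}]}}

```text
t: 15.3
position: [0.5496, 0.1419, 0.2806]
tool_rot: [0.997, -0.081, 0.001, -0.0]
contact_force: [2.3, 2.0, 3.6]
opening: 0.0494
```

Emit:
{"method": "move_arm", "body": {"plan": [{"slide": [0,0,-0.0012],"turn": [0,0,0],"fingers": 40},{"slide": [0,0,-0.0012],"turn": [0,0,0],"fingers": 40},{"slide": [0,0,0],"turn": [0,0,0],"fingers": 40},{"slide": [0,0,0],"turn": [0,0,0],"fingers": 40}]}}

```text
t: 15.8
position: [0.5495, 0.1419, 0.2822]
tool_rot: [0.997, -0.081, 0.0, -0.0]
contact_force: [4.5, 3.6, -5.6]
opening: 0.0494
```

Emit:
{"method": "move_arm", "body": {"plan": [{"slide": [0,0,0],"turn": [0,0,0],"fingers": 100},{"slide": [0,0,0],"turn": [0,0,0],"fingers": 100},{"slide": [0,0,0],"turn": [0,0,0],"fingers": 100},{"slide": [0,0,-0.02],"turn": [0,0,0],"fingers": 100},{"slide": [0,0,-0.02],"turn": [0,0,0],"fingers": 100},{"slide": [0,0,-0.008],"turn": [0,0,0],"fingers": 100},{"slide": [0,0,0],"turn": [0,0,0],"fingers": 0},{"slide": [0,0,0],"turn": [0,0,0],"fingers": 0},{"slide": [0,0,0],"turn": [0,0,0],"fingers": 0},{"slide": [0,0,0],"turn": [0,0,0],"fingers": 0}]}}

```text
t: 17.05
position: [0.5492, 0.1417, 0.3302]
tool_rot: [0.997, -0.081, -0.0, 0.0]
contact_force: [0.1, -1.2, -0.5]
opening: 0.0123
```

Emit:
{"method": "move_arm", "body": {"plan": [{"slide": [0,0,0.004],"turn": [0,0,0],"fingers": 0},{"slide": [0,0,0],"turn": [0,0,0],"fingers": 0},{"slide": [0,0,0],"turn": [0,0,0],"fingers": 0}]}}

```text
t: 17.42
position: [0.5492, 0.1417, 0.3265]
tool_rot: [0.997, -0.081, -0.0, 0.0]
contact_force: [0.6, -0.4, 1.2]
opening: -0.0001
```

Emit:
{"method": "move_arm", "body": {"plan": [{"slide": [0,0,0.003],"turn": [0,0,0],"fingers": 0},{"slide": [0,0,0.0012],"turn": [0,0,0],"fingers": 0},{"slide": [0,0,0],"turn": [0,0,0],"fingers": 0}]}}

```text
t: 17.8
position: [0.5492, 0.1417, 0.3222]
tool_rot: [0.997, -0.081, -0.0, 0.0]
contact_force: [-0.5, 0.4, 0.6]
opening: -0.0002
```

Emit:
{"method": "move_arm", "body": {"plan": [{"slide": [0,0,0.0005],"turn": [0,0,0],"fingers": 0},{"slide": [0,0,0],"turn": [0,0,0],"fingers": 0}]}}

```text
t: 18.05
position: [0.5493, 0.1417, 0.3218]
tool_rot: [0.997, -0.081, 0.0, -0.0]
contact_force: [-0.7, -0.4, 0.1]
opening: 0.0003
```

Emit:
{"method": "move_arm", "body": {"plan": [{"slide": [0,0,0.0005],"turn": [0,0,0],"fingers": 0},{"slide": [0,0,0],"turn": [0,0,0],"fingers": 0}]}}

```text
t: 18.3
position: [0.5492, 0.1417, 0.3213]
tool_rot: [0.997, -0.081, -0.0, -0.0]
contact_force: [-1.3, -0.2, -0.7]
opening: 0.0002
```

Emit:
{"method": "move_arm", "body": {"plan": [{"slide": [0,0,0.0005],"turn": [0,0,0],"fingers": 0},{"slide": [0,0,0],"turn": [0,0,0],"fingers": 0}]}}

```text
t: 18.55
position: [0.5493, 0.1417, 0.3208]
tool_rot: [0.997, -0.081, -0.0, 0.0]
contact_force: [-0.0, 0.6, 0.0]
opening: 0.0005
```

Emit:
{"method": "move_arm", "body": {"plan": [{"slide": [0,0,0.0005],"turn": [0,0,0],"fingers": 0},{"slide": [0,0,0],"turn": [0,0,0],"fingers": 0}]}}

```text
t: 18.8
position: [0.5492, 0.1417, 0.3203]
tool_rot: [0.997, -0.081, -0.0, -0.0]
contact_force: [0.6, -1.3, -0.1]
opening: -0.0004
```

Emit:
{"method": "move_arm", "body": {"plan": [{"slide": [0,0,0.0005],"turn": [0,0,0],"fingers": 0},{"slide": [0,0,0],"turn": [0,0,0],"fingers": 0}]}}

```text
t: 19.05
position: [0.5493, 0.1417, 0.3198]
tool_rot: [0.997, -0.081, 0.0, -0.0]
contact_force: [-0.3, -0.4, 0.7]
opening: -0.0
```

Emit:
{"method": "move_arm", "body": {"plan": [{"slide": [0,0,0.0005],"turn": [0,0,0],"fingers": 0},{"slide": [0,0,0],"turn": [0,0,0],"fingers": 0}]}}

```text
t: 19.3
position: [0.5493, 0.1417, 0.3194]
tool_rot: [0.997, -0.081, 0.0, -0.0]
contact_force: [-1.2, 0.6, 1.8]
opening: 0.0
```

Emit:
{"method": "move_arm", "body": {"plan": [{"slide": [0,0,0.0005],"turn": [0,0,0],"fingers": 0},{"slide": [0,0,0],"turn": [0,0,0],"fingers": 0}]}}

```text
t: 19.55
position: [0.5493, 0.1417, 0.3188]
tool_rot: [0.997, -0.081, 0.0, -0.0]
contact_force: [-0.6, 0.3, 2.9]
opening: 0.0002
```

The pinch closing nudges the sash down about 2 mm, so the net gain was only about 0.5 mm. I'll repeat with a larger lift.

Emit:
{"method": "move_arm", "body": {"plan": [{"slide": [0,0,-0.03],"turn": [0,0,0],"fingers": 0},{"slide": [0,0,0],"turn": [0,0,0],"fingers": 100},{"slide": [0,0,0],"turn": [0,0,0],"fingers": 100},{"slide": [0,0,0],"turn": [0,0,0],"fingers": 100},{"slide": [0,0,0],"turn": [0,0,0],"fingers": 100},{"slide": [0,0,0.03],"turn": [0,0,0],"fingers": 100},{"slide": [0,0,0.025],"turn": [0,0,0],"fingers": 100},{"slide": [0,0,0.0135],"turn": [0,0,0],"fingers": 100},{"slide": [0,0,0],"turn": [0,0,0],"fingers": 100}]}}

```text
t: 20.68
position: [0.5491, 0.1416, 0.2798]
tool_rot: [0.997, -0.08, -0.001, 0.0]
contact_force: [-0.6, 0.6, 1.0]
opening: 0.0855
```

Emit:
{"method": "move_arm", "body": {"plan": [{"slide": [0,0,0],"turn": [0,0,0],"fingers": 40},{"slide": [0,0,0],"turn": [0,0,0],"fingers": 40},{"slide": [0,0,0],"turn": [0,0,0],"fingers": 40},{"slide": [0,0,0],"turn": [0,0,0],"fingers": 40}]}}

```text
t: 21.18
position: [0.5496, 0.142, 0.2808]
tool_rot: [0.997, -0.081, 0.001, -0.0]
contact_force: [1.7, 0.9, 3.8]
opening: 0.0497
```

Emit:
{"method": "move_arm", "body": {"plan": [{"slide": [0,0,-0.001],"turn": [0,0,0],"fingers": 40},{"slide": [0,0,-0.001],"turn": [0,0,0],"fingers": 40},{"slide": [0,0,-0.001],"turn": [0,0,0],"fingers": 40},{"slide": [0,0,-0.0012],"turn": [0,0,0],"fingers": 40},{"slide": [0,0,0],"turn": [0,0,0],"fingers": 40}]}}

```text
t: 21.8
position: [0.5495, 0.1419, 0.2842]
tool_rot: [0.997, -0.081, 0.0, -0.0]
contact_force: [5.7, 2.9, -6.1]
opening: 0.0496
```

Emit:
{"method": "move_arm", "body": {"plan": [{"slide": [0,0,0],"turn": [0,0,0],"fingers": 100},{"slide": [0,0,0],"turn": [0,0,0],"fingers": 100},{"slide": [0,0,0],"turn": [0,0,0],"fingers": 100},{"slide": [0,0,-0.02],"turn": [0,0,0],"fingers": 100},{"slide": [0,0,-0.02],"turn": [0,0,0],"fingers": 100},{"slide": [0,0,-0.006],"turn": [0,0,0],"fingers": 100},{"slide": [0,0,0],"turn": [0,0,0],"fingers": 0},{"slide": [0,0,0],"turn": [0,0,0],"fingers": 0},{"slide": [0,0,0],"turn": [0,0,0],"fingers": 0},{"slide": [0,0,0],"turn": [0,0,0],"fingers": 0}]}}

```text
t: 23.05
position: [0.5492, 0.1416, 0.3302]
tool_rot: [0.997, -0.081, -0.0, 0.0]
contact_force: [-0.0, -0.1, 1.6]
opening: 0.0123
```

Emit:
{"method": "move_arm", "body": {"plan": [{"slide": [0,0,0.004],"turn": [0,0,0],"fingers": 0},{"slide": [0,0,0.003],"turn": [0,0,0],"fingers": 0},{"slide": [0,0,0],"turn": [0,0,0],"fingers": 0},{"slide": [0,0,0],"turn": [0,0,0],"fingers": 0}]}}

```text
t: 23.55
position: [0.5493, 0.1417, 0.3235]
tool_rot: [0.997, -0.081, 0.0, -0.0]
contact_force: [0.2, -0.7, 0.9]
opening: -0.0002
```

Emit:
{"method": "move_arm", "body": {"plan": [{"slide": [0,0,0.0012],"turn": [0,0,0],"fingers": 0},{"slide": [0,0,0],"turn": [0,0,0],"fingers": 0}]}}

```text
t: 23.8
position: [0.5492, 0.1417, 0.3223]
tool_rot: [0.997, -0.081, -0.0, -0.0]
contact_force: [0.5, 0.0, -0.1]
opening: -0.0003
```

Emit:
{"method": "move_arm", "body": {"plan": [{"slide": [0,0,0.0004],"turn": [0,0,0],"fingers": 0},{"slide": [0,0,0],"turn": [0,0,0],"fingers": 0}]}}

```text
t: 24.05
position: [0.5493, 0.1417, 0.3219]
tool_rot: [0.997, -0.081, 0.0, -0.0]
contact_force: [-1.0, 0.2, -0.8]
opening: 0.0002
```

Emit:
{"method": "move_arm", "body": {"plan": [{"slide": [0,0,0.0004],"turn": [0,0,0],"fingers": 0},{"slide": [0,0,0],"turn": [0,0,0],"fingers": 0}]}}

```text
t: 24.3
position: [0.5493, 0.1417, 0.3216]
tool_rot: [0.997, -0.081, 0.0, -0.0]
contact_force: [-0.2, -1.2, 2.7]
opening: -0.0005
```

Contact at TCP 0.3217, so the grip top is at 0.2967 and the lower edge at about 0.0885, level with the clamp. Backing off for a final look.

Emit:
{"method": "move_arm", "body": {"plan": [{"slide": [0,0,-0.03],"turn": [0,0,0],"fingers": 0},{"slide": [0,0,-0.04],"turn": [0,0,0],"fingers": 50},{"slide": [-0.03,0.05,-0.02],"turn": [0,0,0],"fingers": 50},{"slide": [-0.02,0.05,0],"turn": [0,0,0],"fingers": 50},{"slide": [0,0.05,0],"turn": [0,0,0],"fingers": 50},{"slide": [0,0,0],"turn": [0,0,0],"fingers": 50},{"slide": [0,0,0],"turn": [0,0,0],"fingers": 50}]}}

```text
t: 25.18
position: [0.4759, 0.002, 0.4116]
tool_rot: [0.997, -0.081, 0.0, -0.0]
contact_force: [0.2, -0.1, 0.1]
opening: 0.0426
```

```bash
python3 look.py s7
python3 - <<'E'
import cv2
from bench import vision
a=cv2.imread("pics/s7.png");t=vision.read_camera("top");cv2.imwrite("pics/top7.png",t)
cv2.imwrite("pics/f1.png",cv2.resize(a[130:270,150:340],None,fx=4,fy=4,interpolation=cv2.INTER_CUBIC))
cv2.imwrite("pics/f2.png",cv2.resize(t[130:260,90:400],None,fx=2.5,fy=2.5,interpolation=cv2.INTER_CUBIC))
E
```

```text
25.175 [0.47591077 0.00199468 0.41156965] [ 0.19320967 -0.0911833   0.11764581] 0.04262001647615141
```

View pics/f1.png

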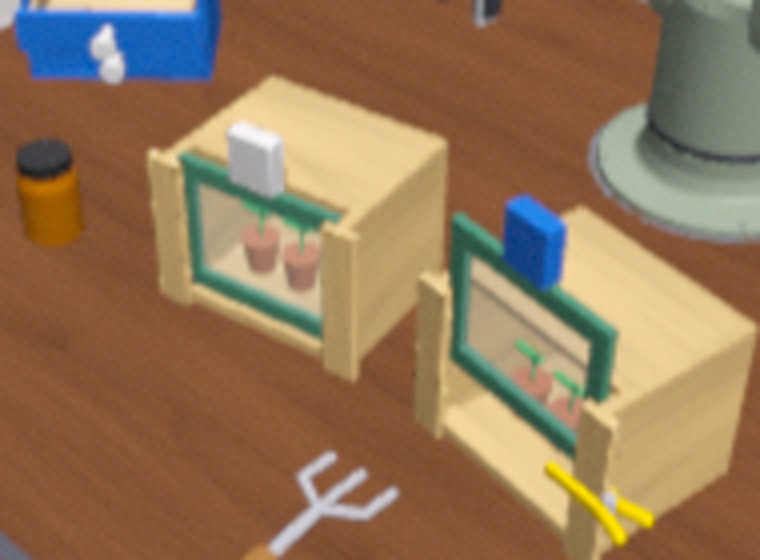

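View pics/f2.png

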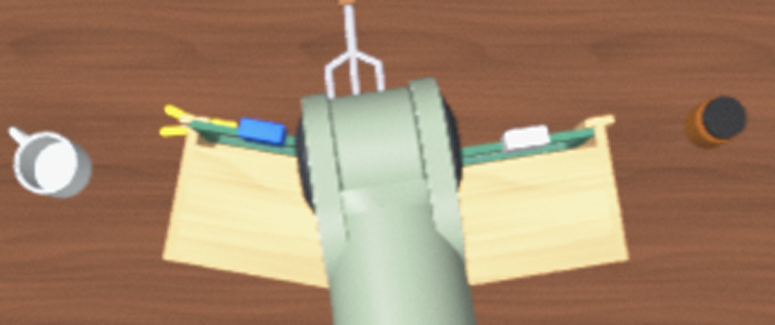

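White sash shut, blue sash raised, clamp and jar unmoved, arm clear. Handing in.

```bash
python3 -c "
from bench import order
print(order.hand_in())"
```

```text
the job is handed in; nothing more can be done
None
```

I shut the white-gripped sash and raised the blue-gripped one to the clamp's level. I handed the job in just after 25 s, with the jaws empty and the arm clear of everything.

- **White sash:** I pushed it down from above with closed fingers until it stopped. The force jumped to about 15 N with the top of the grip at 0.228 m, the height given for shut. The last picture still shows it down.
- **Blue sash:** I pinched it, raised it and released it, but it was about 2 mm low. A second pinch gained only about 0.5 mm, because closing the jaws nudged the sash down. A third pinch with a larger lift brought it up. A light touch on top of the grip then put the lower edge at about 0.0885 m. That touch met only 2.7 N, but it may have lowered the sash by a few tenths of a millimetre.
- **Clamp height:** The pictures gave 0.0875–0.090 m depending on how I measured, and my best estimate is 0.088–0.089 m. Reading the sash's lower edge straight off the picture before the final lift came out about 2.7 mm higher than the touch check, and I trusted the touch. The match to the clamp is therefore good to roughly 1–2 mm.
- **Clamp and jar:** The arm never touched either one, and they look unmoved in the last pictures.

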